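# Click the tub lid shut, section by section

### The arm

A 6-joint arm with a two-finger parallel gripper is mounted at the origin on the work surface. World frame = base frame: x ahead of the robot, y to its left, z up, the work surface at z = 0. Lengths are in mm, angles in rad, forces in N, time in s.
With the tool pointing down it reaches from about 350 to 875 mm from the base axis. Payload 4.2 kg.
Tool frame: the origin (TCP) lies midway between the tips of the shut fingers; the grasp point (between the pads) lies arm.grip_depth behind it (arm.grip_depth is the distance from the TCP to the grasp point, in mm); z points along the fingers, y is the direction in which the jaws open and shut (so a half turn about z gives the same grasp; the last joint's range is limited). The gripper opens to 85 mm and grips with 20 to 120 N. Pads are 22 mm wide; open, the fingers measure 114 mm over their backs; the gripper's body (76 mm by 85 mm) begins 54 mm behind the grasp point. The pads swing forward as they close: fully open they stand 13 mm farther back than shut.
Start: joints at [-1.026, 0.385, 0.008, 0, -1.194, -0.259], TCP at [176.219, -599.622, 231.312] pointing down, gripper open.
Joint ranges: [-3.14, 3.14], [-1.21, 2.06], [-1.07, 1.41], [-3.16, 2.05], [-2.99, -0.16], [-3.1, 3.1]. Speed limits (rad/s): [2.79, 2.79, 3.14, 3.14, 3.14, 3.14].

### API

Orientations are given as a unit quaternion [x, y, z, w].
In Python, from bench import arm gives the robot as it stands.
- The arm moves only by the tool play_rows, never from a script. Its argument "motion" is one flat list of numbers, 7 for each row, row after row: the opening in per cent of the stroke, from 0 (shut) to 100 (fully open), then the shift along the world's x, y, z in cm, then the turn, a rotation vector about the world's x, y, z in degrees. A call has 1 to 5 rows; each row is the pose to reach, as a shift and turn from the pose commanded when the call began; what a row does not reach only later rows make up. A row lasts 1/8 s, in which the tool goes at most 62.5 mm and 10.7 degrees, less where a joint would pass 70% of its speed; a pose out of reach is approached as far as the arm can. A call with a gripper value outside its range is refused whole. The fingers move at their own pace and stop on an object; the grip force is fixed at half the most. Time passes only in rows, so rows that repeat a pose let the fingers close. It gives the time, the measured TCP pose, the force and the opening at its end, in the units of the state.
- arm.read_state(): the state, without advancing time (a new reading comes with each control period).
- arm.get_image(name): name is "scene" or "side" or "wrist"; returns (picture, depth): 480x640x3 uint8, red, green, blue; 480x640 float32, mm along the optical axis (not along the pixel's ray), 0 where there is no reading.
- arm.camera_info(name): a dict with "fovy" (degrees; the focal length in pixels is half the picture's height over the tangent of half this angle, whatever the lens; pixels are square), "cx", "cy" (the principal point, pixels), "k1" (the pictures are not rectified: a ray, as slopes to the right and down, at radius r is drawn at 1 + k1 r^2 times it, then the intrinsics apply), "R" (3x3) and "t" (3): a world point X has camera coordinates R X + t. Camera axes: x right, y down, z forward; pixel columns grow to the right and rows downward; lengths in mm; the calibration is good to about 2 mm. A picture is of the moment at which its call begins: read the wrist's pose just before it. camera_info takes no time and is no camera call; for the wrist camera it gives the pose at the moment of the call.
- arm.job_done(): hands the job in, once; it reports no verdict.
Trained networks look in the newest picture that a camera, given by its name, has taken for a name from the list of things; names that differ only in an ending like _2 or _b are one class to them, and where a whole thing is asked for, a point or a joint stands for the part that bears it (a point fixed in the world has none). Each returns a list of dicts, best first, with "confidence" (0 to 1); they miss things now and then, are a little off and sometimes report something else, mostly with a low value. They report only what shows in the picture. A call takes as long as a camera call.
- arm.outline_of(thing, camera): "mask" (480x640 bool, what is visible of it) and "extent" ([left, top, width, height] in pixels, round what is visible of it).
- arm.place_of(thing, camera): "uv" ([column, row] in pixels: a listed point, or the origin of a listed thing).
The state is a dict: "clock": time; "joints": joint angles; "joint_vel": joint speeds; "joint_efforts": joint torques, N m; "position": TCP position; "ee_rot": TCP orientation; "contact_force": force on the tool from outside, world axes, zero at the start; "wrist_torque": the same for the moment, N m; "gripper_width": finger opening in mm.
Only numpy, scipy, OpenCV 4.12 (cv2) and the standard library are available. Lean on these libraries where they do the work, as an engineer would, in place of code of your own. Each camera call takes 0.05 s, during which the arm holds its last target.

### The job

The lid lies on the black hardware tub, but the four sections of its rim are still sprung up. Press each section down until it clicks shut: first the one with the finger tab, then the others one after another, going round clockwise as seen from above. Only press: do not lift, tip or shove the tub, and leave everything else on the bench where it is.

Things in the scene. Friction and masses are not known exactly. Their poses are not given: they have to be found in the camera images.
- tub: Black plastic tub full of hardware, about 2.5 to 3.5 kg, loose on the bench, with a white press-shut lid. Rim outline 180 x 140 mm (x, y), tub base 160 x 120 mm. Origin at the centre of the underside, z up. The finger tab is on its -x short side. Inside the rim is the fixed, sunken middle panel of the lid, its top 81 mm above the bench. A black flange under the rim (top 66 mm up) is where the skirts come down to: a raised section shows a 12 mm gap above it, a shut one 2 mm.
- rim_tab (a joint): First rim section, short side (tub -x), the only one with a finger tab. Slides straight down: 0 m = sprung up (open), 0.010 m = clicked shut. Snap action: it takes about 8 N at first (7 to 11 N), less as it goes down; beyond 6 mm it snaps down and stays (it is held down with about 6 N); let go before that and it springs back up. Pressing anywhere along it works.
- rim_2 (a joint): Second rim section, long side at tub +y, next clockwise seen from above. Motion and snap as rim_tab.
- rim_3 (a joint): Third rim section, short side at tub +x, opposite the tab. Motion and snap as rim_tab.
- rim_4 (a joint): Fourth rim section, long side at tub -y. Motion and snap as rim_tab.
- rim_tab_top (a point): Middle of the top face of the section with the tab: 24 mm wide, 138 mm long. It moves with the section: 100 mm above the bench when open, 90 mm when shut. The tab, 46 mm wide and flush with the top, sticks out 29 mm beyond the rim. Site axes: -x points outwards from the tub.
- rim_2_top (a point): Middle of the top face of the second section: 24 mm wide, 128 mm long. It moves with the section: 100 mm above the bench when open, 90 mm when shut.
- rim_3_top (a point): Middle of the top face of the third section: 24 mm wide, 138 mm long. It moves with the section: 100 mm above the bench when open, 90 mm when shut.
- rim_4_top (a point): Middle of the top face of the fourth section: 24 mm wide, 128 mm long. It moves with the section: 100 mm above the bench when open, 90 mm when shut.
- block: Bystander: small wooden block 60 x 40 x 30 mm, lying near the tub. Origin at centre of underside.
- tape: Bystander: roll of brown tape lying flat near the tub, 90 mm across, 25 mm high. Origin at centre of underside.
- scraper: Bystander: red plastic scraper lying flat near the tub, 170 mm long, 70 mm wide at the blade, 18 mm high. Blade to its +x; origin on its underside, 95 mm from the handle's end.
- jug: Bystander: closed white jug 90 x 140 mm, 234 mm tall, at the left side of the bench. Origin at centre of underside.
- funnel: Bystander: stainless funnel standing mouth down, 116 mm across, 125 mm high, towards the back left. Origin at centre of its mouth.
- screwdriver: Bystander: screwdriver lying flat on the right side of the bench. Origin on its underside.

How it is judged (in metres and radians):
On the way, in this order (a step that is already met when the one before it is completed fails the run):
1. the rim section with the finger tab is clicked shut (value of joint rim_tab above 0.0085 m), for 0.2 s.
2. the next section clockwise is clicked shut (value of joint rim_2 above 0.0085 m), for 0.2 s.
3. the section opposite the tab is clicked shut (value of joint rim_3 above 0.0085 m), for 0.2 s.
4. the last section is clicked shut (value of joint rim_4 above 0.0085 m), for 0.2 s.
At the end, for the whole second after the job is handed in: All four rim sections are down by more than 8.5 mm of 10; the tub stands flat (within 0.05 rad), at rest, within 30 mm of where it started; every bystander is within 30 mm of where it started (value of joint each of rim_tab, rim_2, rim_3, rim_4 above 0.0085 m and distance of each of tub, block, tape, scraper, jug, funnel, screwdriver from where it was at the start of the episode below 0.03 m and angle between tub's own z axis and vertical below 0.05 rad and linear speed of tub below 0.02 m/s); the robot touches nothing.
It fails at once if the tub is lifted or tipped (height (world z) of tub above 0.012 m or angle between tub's own z axis and vertical above 0.12 rad).
It fails at once if the tub is shoved more than 40 mm (distance of tub from where it was at the start of the episode above 0.04 m).
It fails at once if another thing is moved or lifted by more than 30 mm (distance of any of block, tape, scraper, jug, funnel, screwdriver from where it was at the start of the episode above 0.03 m).
It also fails if it takes over 48 s, if anything falls off the work surface, if the arm or the gripper's body presses on something with over 40 N, if the wrist force passes 120 N, or if a joint passes its speed limit or range.

## Working session

There is one attempt and no reset: what is moved stays moved. The work goes in short steps, Python scripts to look and compute and a tool call to move; the robot and the scene stay as the last step left them, time stands still between calls to the robot, and variables do not carry over. Pictures are saved under pics/ and viewed, and the job is handed in when it is done.

Besides the shell and the picture viewer there is one more tool, called as name(argument=value, ...) on one line, values as JSON. play_rows: Moves the arm, as the interface text tells. Its arguments: {"type":"object","properties":{"motion":{"type":"array","items":{"type":"number"}}},"required":["motion"]}

```bash
mkdir -p pics; ls; python3 - <<'E'
from bench import arm
import cv2
for n in ["scene","side","wrist"]:
    im,d=arm.get_image(n); cv2.imwrite(f"pics/{n}0.png",im[:,:,::-1])
    i=arm.camera_info(n); print(n,i)
    if n!="wrist":
      for t in ["rim_tab_top","rim_2_top","tub"]:
        print(t,[(r["confidence"],r["uv"]) for r in arm.place_of(t,n)])
s=arm.read_state(); print(s, arm.grip_depth)
E
```

```text
pics
scene {'fovy': 47.39338177184283, 'cx': 317.59368652258223, 'cy': 241.17512818969774, 'k1': -0.16947767233784317, 'R': array([[-0.54914019,  0.8356412 , -0.01220006],
       [ 0.52716771,  0.33502606, -0.78093005],
       [-0.64848998, -0.43527156, -0.62449933]]), 't': array([ 246.05095718, -214.12411169, 1915.65338193])}
rim_tab_top [(0.62, [288.7, 233.8])]
rim_2_top [(0.55, [322.6, 230.4])]
tub [(0.59, [311.7, 266.8])]
side {'fovy': 45.95633235335361, 'cx': 319.7984151299888, 'cy': 241.32173829863726, 'k1': -0.18200546603712436, 'R': array([[ 0.78209979, -0.6230973 ,  0.00834658],
       [-0.43892103, -0.56033421, -0.70240579],
       [ 0.44234403,  0.54568794, -0.71172778]]), 't': array([-397.06539175,  301.75431889, 1279.76201556])}
rim_tab_top []
rim_2_top []
tub [(0.6, [317.9, 260.1])]
wrist {'fovy': 61.74357968786975, 'cx': 326.7770580206192, 'cy': 236.6871691721363, 'k1': -0.04863794518799805, 'R': array([[-2.81714121e-01,  9.59498192e-01,  6.12043662e-04],
       [ 9.17006074e-01,  2.69050358e-01,  2.94468616e-01],
       [ 2.82377434e-01,  8.35172150e-02, -9.55660954e-01]]), 't': array([624.10278104, -37.20744816, 380.62474301])}
{'clock': 0.45, 'joints': array([-1.02640842e+00,  3.84772306e-01,  7.80870176e-03, -1.65799041e-05,
       -1.19398290e+00, -2.58628375e-01]), 'joint_vel': array([-0.00151714, -0.00156816,  0.00088528,  0.00058613,  0.00081316,
       -0.00045386]), 'joint_efforts': array([ 1.14304739e-04, -3.91627836e+01,  1.88388276e+01,  4.18592960e+00,
       -1.04021492e-03,  7.96512829e-07]), 'position': array([ 176.20153907, -599.5931482 ,  231.23012144]), 'ee_rot': array([-1.42391102e-01,  9.89810471e-01,  7.21295833e-05, -2.22501231e-05]), 'contact_force': array([ 0.52858803, -0.74293395,  0.20493944]), 'wrist_torque': array([0.01717609, 0.03400656, 0.0493453 ]), 'gripper_width': 85.6974408585785} 18.700000000000003
```

View pics/scene0.png

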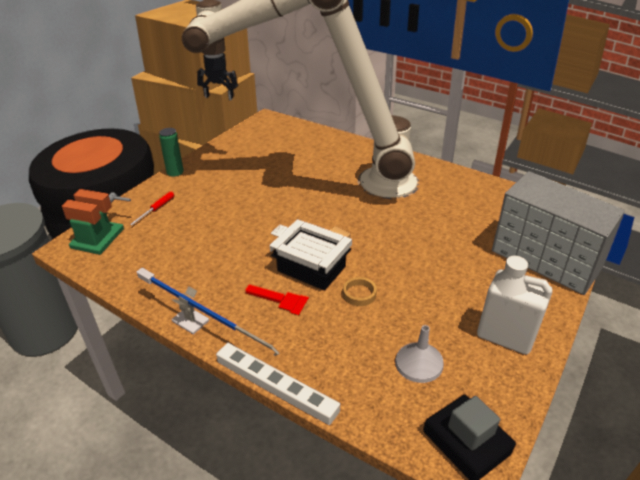

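View pics/side0.png

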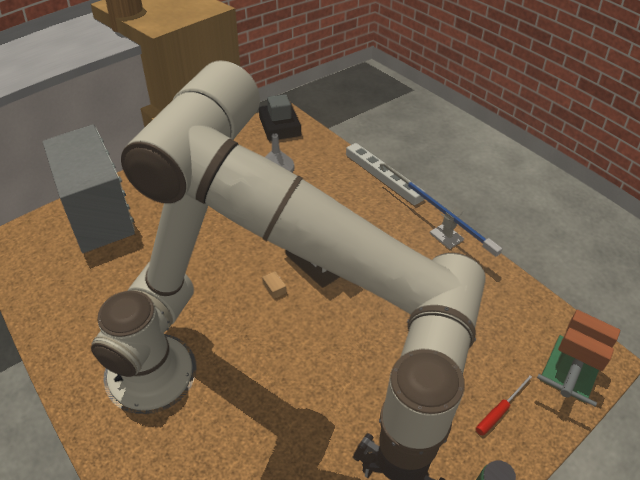

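```bash
cat > h.py <<'E'
import numpy as np, cv2
from bench import arm
def K(i):
    f=240/np.tan(np.radians(i["fovy"]/2)); return np.array([[f,0,i["cx"]],[0,f,i["cy"]],[0,0,1]]),np.array([i["k1"],0,0,0,0.])
def rays(i,uv):
    k,d=K(i); return cv2.undistortPointsIter(np.asarray(uv,float).reshape(-1,1,2),k,d,None,None,(3,100,1e-10)).reshape(-1,2)
def cloud(i,uv,dep):
    n=rays(i,uv); p=np.c_[n,np.ones(len(n))]*np.asarray(dep)[:,None]
    return (p-i["t"])@i["R"]
def atz(i,uv,z):
    n=rays(i,uv); d=np.c_[n,np.ones(len(n))]@i["R"]; c=-i["R"].T@i["t"]
    return c+d*((z-c[2])/d[:,2])[:,None]
def proj(i,P):
    k,d=K(i); r,_=cv2.Rodrigues(i["R"]); return cv2.projectPoints(np.asarray(P,float).reshape(-1,3),r,i["t"],k,d)[0].reshape(-1,2)
E
python3 - <<'E'
from h import *
im,d=arm.get_image("scene"); i=arm.camera_info("scene")
cv2.imwrite("pics/crop1.png",cv2.resize(im[205:320,230:390,::-1],None,fx=5,fy=5,interpolation=cv2.INTER_CUBIC))
v,u=np.mgrid[205:300,255:370]; v=v.ravel();u=u.ravel()
ok=d[v,u]>0; v=v[ok];u=u[ok]
P=cloud(i,np.c_[u,v],d[v,u]); w=im[v,u].min(1)
m=(P[:,2]>92)&(P[:,2]<108)&(w>140)
Q=P[m]; print(m.sum(),np.percentile(Q[:,2],[5,50,95]))
print("table z",np.median(P[P[:,2]<20][:,2]))
print(cv2.minAreaRect(Q[:,:2].astype(np.float32)))
# grid plot topdown
x0,y0=Q[:,:2].min(0)-10;sz=Q[:,:2].max(0)+10-[x0,y0]
g=np.zeros((int(sz[0]*2),int(sz[1]*2),3),np.uint8)
for p in P[(P[:,2]>60)]:
    a,b=int((p[0]-x0)*2),int((p[1]-y0)*2)
    if 0<=a<g.shape[0] and 0<=b<g.shape[1]: cv2.circle(g,(b,a),2,(0,255,0) if p[2]>92 else (0,0,255),-1)
cv2.imwrite("pics/top1.png",g); print(x0,y0)
for t in ["block","tape","scraper","jug","funnel"]:
    for n in ["scene"]:
        for r in arm.place_of(t,n)[:1]: print(t,n,r["confidence"],atz(arm.camera_info(n),[r["uv"]],0).round())
E
```

```text
1245 [ 93.88015443  97.37229445 100.60911928]
table z -2.2992295271087184
((533.1556396484375, 19.806503295898438), (145.63844299316406, 212.47573852539062), 2.6133205890655518)
446.9726536831468 -96.95599358762766
block scene 0.41 [[368.  32.   0.]]
tape scene 0.81 [[533. 197.   0.]]
scraper scene 0.59 [[698.  37.   0.]]
jug scene 0.79 [[467. 585.   0.]]
funnel scene 0.8 [[675. 430.   0.]]
```

View pics/crop1.png

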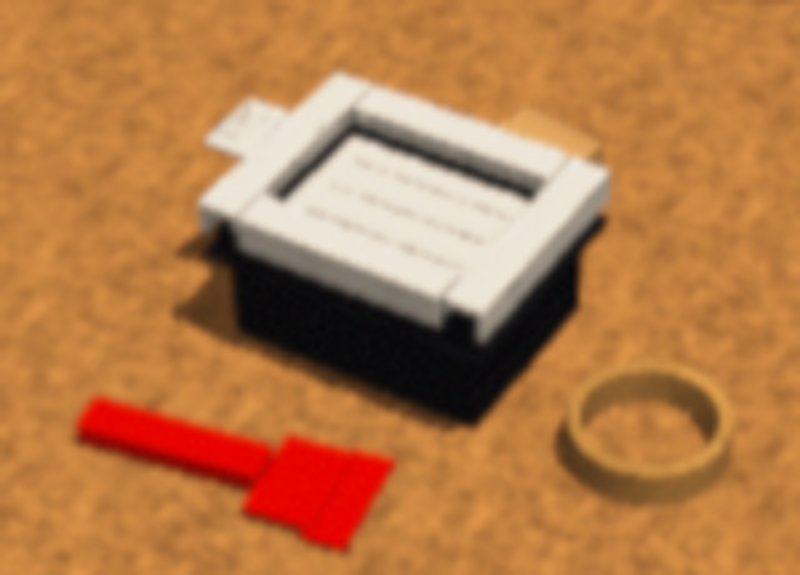

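View pics/top1.png

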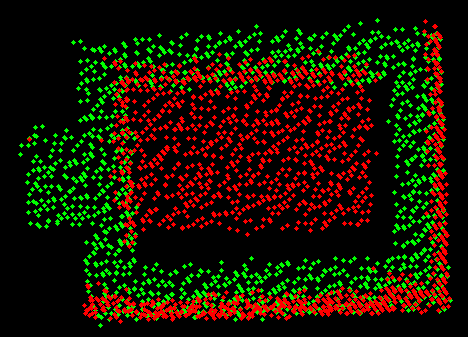

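```bash
python3 - <<'E'
from h import *
from scipy.optimize import least_squares
i=arm.camera_info("scene")
c=np.array([[200,207],[342,72],[610,178],[478,318]])/5+[229.6,204.6]  # tub corners (-x,-y),(-x,+y),(+x,+y),(+x,-y)
M=np.array([[-90,-70],[-90,70],[90,70],[90,-70]])
def W(p,M,z=100):
    a=p[2]; R=np.array([[np.cos(a),-np.sin(a)],[np.sin(a),np.cos(a)]]); return np.c_[M@R.T+p[:2],np.full(len(M),z)]
W0=atz(i,c,100); print(W0.round(1))
s=least_squares(lambda p:(proj(i,W(p,M))-c).ravel(),[533,30,np.pi/2]); print(s.x,np.degrees(s.x[2]),s.fun.round(2))
p=s.x
for n,q in dict(tab=[-78,0],r2=[0,58],r3=[78,0],r4=[0,-58],tabtip=[-119,0]).items(): print(n,W(p,np.array([q]))[0].round(1))
E
```

```text
[[609.6 -47.9 100. ]
 [467.2 -53.5 100. ]
 [468.9 126.4 100. ]
 [604.8 127.9 100. ]]
[537.48734681  38.10541869   1.58492323] 90.80941189184463 [-0.69 -0.53 -0.14  0.34  0.71 -0.43  0.1   0.46]
tab [538.6 -39.9 100. ]
r2 [479.5  37.3 100. ]
r3 [536.4 116.1 100. ]
r4 [595.5  38.9 100. ]
tabtip [539.2 -80.9 100. ]
```

play_rows(motion=[0, 3.2, 5, 0, 0, 0, -8, 0, 6.4, 10, 0, 0, 0, -16.4, 0, 9.6, 15, 0, 0, 0, -16.4, 0, 12.8, 20, 0, 0, 0, -16.4, 0, 16, 25, 0, 0, 0, -16.4])

```text
clock: 1.38
position: [337.0, -348.0, 231.7]
ee_rot: [0.0, 1.0, -0.0, 0.0]
contact_force: [0.6, -0.3, 0.5]
gripper_width: -0.0
```

play_rows(motion=[0, 3.2, 5, 0, 0, 0, 0, 0, 6.4, 10, 0, 0, 0, 0, 0, 9.6, 15, 0, 0, 0, 0, 0, 12.8, 20, 0, 0, 0, 0, 0, 16, 25, 0, 0, 0, 0])

```text
clock: 2.0
position: [497.1, -97.7, 231.8]
ee_rot: [-0.0, 1.0, -0.0, 0.001]
contact_force: [0.8, -0.2, -0.0]
gripper_width: -0.2
```

```bash
python3 - <<'E'
from h import *
im,d=arm.get_image("wrist"); i=arm.camera_info("wrist")
p=[537.5,38.1,1.585]
M=np.array([[-90,-70],[-90,70],[90,70],[90,-70],[-119,-23],[-119,23]]);a=p[2]; R=np.array([[np.cos(a),-np.sin(a)],[np.sin(a),np.cos(a)]])
uv=proj(i,np.c_[M@R.T+p[:2],np.full(6,100)]);print(uv.round())
b=im[:,:,::-1].copy()
for q in uv: cv2.circle(b,tuple(int(x) for x in q),4,(0,0,255),1)
cv2.imwrite("pics/w1.png",b)
E
```

```text
[[380. 356.]
 [386. 181.]
 [638. 180.]
 [600. 352.]
 [343. 303.]
 [343. 246.]]
```

View pics/w1.png

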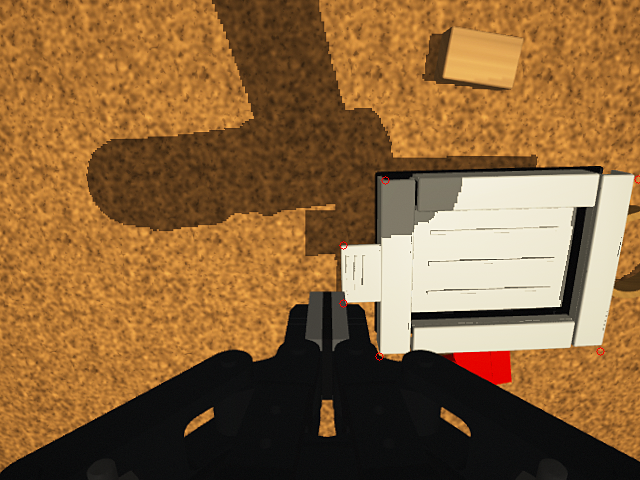

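play_rows(motion=[0, 4.2, 4, -2, 0, 0, 0, 0, 4.2, 6, -5.5, 0, 0, 0, 0, 4.2, 6, -9, 0, 0, 0, 0, 4.2, 6, -12, 0, 0, 0, 0, 4.2, 6, -12, 0, 0, 0])

```text
clock: 2.68
position: [536.6, -39.9, 109.3]
ee_rot: [0.0, 1.0, -0.0, -0.003]
contact_force: [-0.7, 0.3, 0.0]
gripper_width: -0.4
```

play_rows(motion=[0, 0, 0, -0.6, 0, 0, 0, 0, 0, 0, -1.1, 0, 0, 0, 0, 0, 0, -1.4, 0, 0, 0, 0, 0, 0, -1.7, 0, 0, 0])

```text
clock: 3.18
position: [538.9, -39.6, 96.0]
ee_rot: [0.0, 1.0, 0.0, 0.001]
contact_force: [-1.8, 0.6, 4.5]
gripper_width: 0.1
```

play_rows(motion=[0, 0, 0, -0.3, 0, 0, 0, 0, 0, 0, -0.5, 0, 0, 0, 0, 0, 0, -0.7, 0, 0, 0, 0, 0, 0, -0.7, 0, 0, 0])

```text
clock: 3.68
position: [538.6, -39.7, 89.9]
ee_rot: [-0.0, 1.0, -0.0, 0.001]
contact_force: [-5.6, 1.3, 15.6]
gripper_width: 0.3
```

play_rows(motion=[0, 0, 0, 1.5, 0, 0, 0, 0, 0, 0, 4.7, 0, 0, 0, 0, -3, 3.7, 5.7, 0, 0, 0, 0, -6, 7.7, 5.7, 0, 0, 0, 0, -6, 7.7, 5.7, 0, 0, 0])

```text
clock: 4.3
position: [476.8, 39.0, 144.9]
ee_rot: [-0.002, 1.0, 0.0, 0.0]
contact_force: [0.2, 0.1, 0.0]
gripper_width: -0.2
```

```bash
cat > chk.py <<'E'
from h import *
import sys
im,d=arm.get_image("scene"); i=arm.camera_info("scene")
cv2.imwrite("pics/%s.png"%sys.argv[1],cv2.resize(im[205:320,230:390,::-1],None,fx=5,fy=5,interpolation=cv2.INTER_CUBIC))
p=[535.5,38.1,1.605];a=p[2]; R=np.array([[np.cos(a),-np.sin(a)],[np.sin(a),np.cos(a)]])
for nm in ["scene","wrist"]:
    im,d=arm.get_image(nm); i=arm.camera_info(nm)
    for n,(ax,q) in dict(tab=(0,-78),r2=(1,58),r3=(0,78),r4=(1,-58)).items():
        zz=[]
        for s in np.linspace(-60,60,25):
          for o in np.linspace(-4,4,5):
            m=np.array([q+o,s] if ax==0 else [s*.9,q+o]); w=R@m+p[:2]
            u,v=proj(i,[[w[0],w[1],97]])[0].round().astype(int)
            if 0<=u<640 and 0<=v<480 and d[v,u]>0:
                P=cloud(i,[[u,v]],[d[v,u]])[0]
                if im[v,u].min()>70 and np.hypot(*(P[:2]-w))<25 and P[2]<106: zz.append(P[2])
        print(nm,n,len(zz),np.round(np.median(zz),1) if zz else None)
E
python3 chk.py c2
```

```text
scene tab 122 87.5
scene r2 125 97.6
scene r3 125 97.1
scene r4 125 97.6
wrist tab 68 90.3
wrist r2 124 100.3
wrist r3 74 100.3
wrist r4 0 None
```

View pics/c2.png

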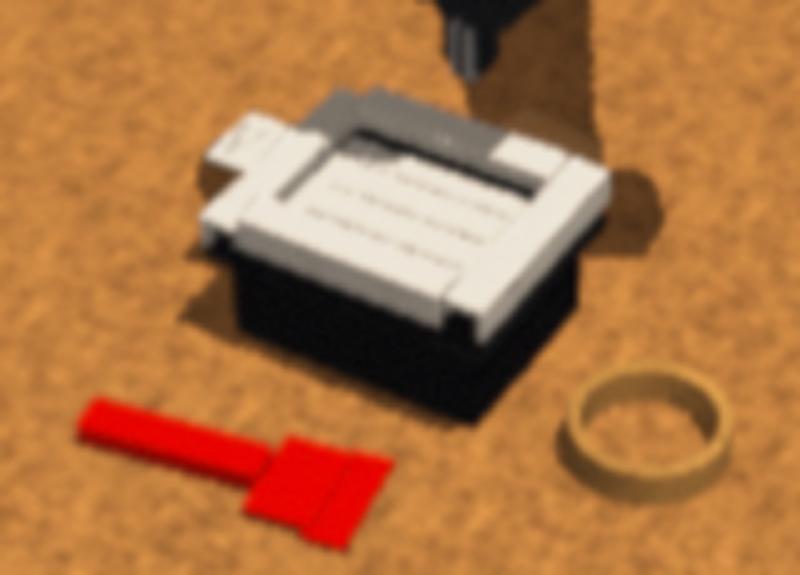

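play_rows(motion=[0, 0, 0, -2, 0, 0, 0, 0, 0, 0, -3.6, 0, 0, 0, 0, 0, 0, -4.3, 0, 0, 0, 0, 0, 0, -4.6, 0, 0, 0, 0, 0, 0, -5, 0, 0, 0])

```text
clock: 5.08
position: [478.5, 36.5, 95.2]
ee_rot: [0.0, 1.0, -0.001, -0.0]
contact_force: [-1.4, -2.6, 3.5]
gripper_width: -0.2
```

play_rows(motion=[0, 0, 0, -0.3, 0, 0, 0, 0, 0, 0, -0.5, 0, 0, 0, 0, 0, 0, -0.7, 0, 0, 0, 0, 0, 0, -0.7, 0, 0, 0])

```text
clock: 5.58
position: [478.8, 37.3, 89.9]
ee_rot: [-0.0, 1.0, -0.0, 0.001]
contact_force: [-6.0, -0.5, 18.5]
gripper_width: -0.1
```

play_rows(motion=[0, 0, 0, 1.5, 0, 0, 0, 0, 0, 0, 4.7, 0, 0, 0, 0, 3, 4, 5.7, 0, 0, 0, 0, 5.4, 7.9, 5.7, 0, 0, 0, 0, 5.4, 7.9, 5.7, 0, 0, 0])

```text
clock: 6.2
position: [534.0, 118.7, 144.1]
ee_rot: [-0.001, 1.0, 0.0, 0.001]
contact_force: [-0.5, -0.4, -0.6]
gripper_width: 0.0
```

```bash
python3 chk.py c3
```

```text
scene tab 123 87.4
scene r2 83 87.1
scene r3 125 97.9
scene r4 123 97.3
wrist tab 116 90.4
wrist r2 124 90.6
wrist r3 70 100.6
wrist r4 54 100.4
```

play_rows(motion=[0, 0, 0, -2, 0, 0, 0, 0, 0, 0, -3.6, 0, 0, 0, 0, 0, 0, -4.3, 0, 0, 0, 0, 0, 0, -4.6, 0, 0, 0, 0, 0, 0, -5, 0, 0, 0])

```text
clock: 6.98
position: [531.5, 115.4, 95.7]
ee_rot: [0.0, 1.0, -0.001, -0.0]
contact_force: [-2.2, -1.5, 4.8]
gripper_width: -0.1
```

play_rows(motion=[0, 0, 0, -0.3, 0, 0, 0, 0, 0, 0, -0.5, 0, 0, 0, 0, 0, 0, -0.7, 0, 0, 0, 0, 0, 0, -0.7, 0, 0, 0])

```text
clock: 7.48
position: [532.6, 116.4, 89.9]
ee_rot: [-0.0, 1.0, -0.0, 0.001]
contact_force: [-5.0, -0.3, 14.2]
gripper_width: 0.0
```

play_rows(motion=[0, 0, 0, 1.5, 0, 0, 0, 0, 0, 0, 4.7, 0, 0, 0, 0, 3, -4, 5.7, 0, 0, 0, 0, 6.2, -7.7, 5.7, 0, 0, 0, 0, 6.2, -7.7, 5.7, 0, 0, 0])

```text
clock: 8.1
position: [596.0, 37.3, 144.3]
ee_rot: [0.002, 1.0, 0.0, 0.001]
contact_force: [0.3, -0.2, 0.3]
gripper_width: -0.1
```

```bash
python3 chk.py c4
```

```text
scene tab 85 87.5
scene r2 87 86.8
scene r3 124 87.5
scene r4 123 97.6
wrist tab 125 90.5
wrist r2 124 90.8
wrist r3 100 90.5
wrist r4 125 100.5
```

play_rows(motion=[0, 0, 0, -2, 0, 0, 0, 0, 0, 0, -3.6, 0, 0, 0, 0, 0, 0, -4.3, 0, 0, 0, 0, 0, 0, -4.6, 0, 0, 0, 0, 0, 0, -5, 0, 0, 0])

```text
clock: 8.88
position: [593.6, 39.8, 95.6]
ee_rot: [-0.0, 1.0, -0.0, -0.0]
contact_force: [-3.3, -0.3, 3.9]
gripper_width: -0.2
```

play_rows(motion=[0, 0, 0, -0.3, 0, 0, 0, 0, 0, 0, -0.5, 0, 0, 0, 0, 0, 0, -0.7, 0, 0, 0, 0, 0, 0, -0.7, 0, 0, 0])

```text
clock: 9.38
position: [594.8, 39.6, 89.9]
ee_rot: [-0.0, 1.0, -0.0, 0.001]
contact_force: [-4.9, 1.4, 13.0]
gripper_width: 0.1
```

play_rows(motion=[0, 0, 0, 1.5, 0, 0, 0, 0, 0, 0, 6, 0, 0, 0, 0, 0, -4, 10, 0, 0, 0, 0, 0, -8, 13, 0, 0, 0, 0, 0, -8, 13, 0, 0, 0])

```text
clock: 10.0
position: [595.8, -42.7, 220.7]
ee_rot: [0.002, 1.0, 0.0, 0.003]
contact_force: [-0.2, 0.5, -1.6]
gripper_width: -0.2
```

```bash
python3 chk.py c5
```

```text
scene tab 122 86.5
scene r2 109 87.0
scene r3 124 87.6
scene r4 123 87.3
wrist tab 125 89.5
wrist r2 125 89.8
wrist r3 75 89.6
wrist r4 100 89.5
```

View pics/c5.png

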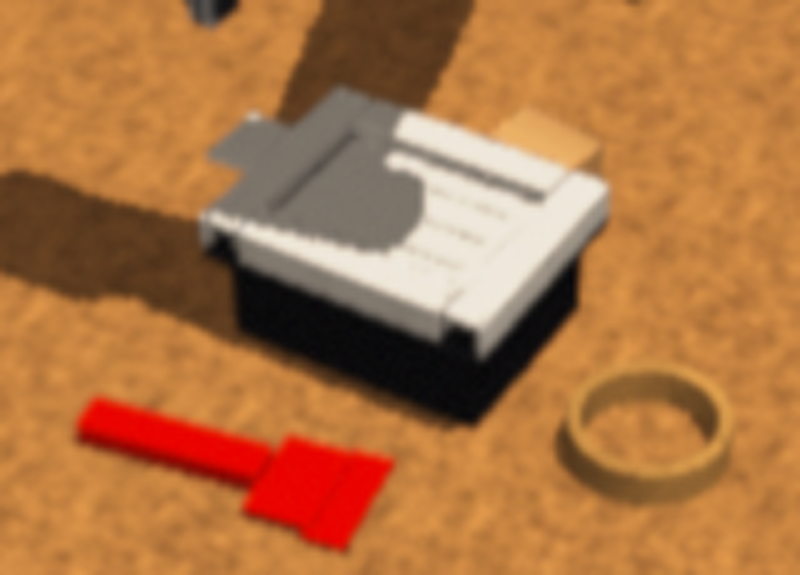

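All four sections read about 10 mm lower than at the start. The tub, scraper, tape and block are where they were, and the arm is clear.

```bash
python3 -c "
from bench import arm
print(arm.job_done())"
```

```text
the job is handed in; nothing more can be done
None
```

I pressed the four rim sections shut with the closed fingertips, in the order tab, near long side (`rim_2`), side opposite the tab (`rim_3`), far long side (`rim_4`). I then lifted the arm clear and handed the job in at about 10 s.

- **Presses:** each ended with the fingertips 89.9 mm above the bench and 13 to 18.5 N of upward force.
- **Section heights:** wrist-camera depth put all four tops at 89.5–89.8 mm at the end, against about 100 mm when open. The scene camera read 2–3 mm lower throughout (86.5–87.6 mm). That matches the −2.3 mm it read for the bench itself, so I treated it as calibration error.
- **Things left in place:** in the last picture the tub, scraper, tape and block look where they were. I did not re-measure the jug, funnel and screwdriver; the arm never went near them.

No check failed. The verdict itself is not reported, so I have not seen it.

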